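# Check a barrel polisher's belt tensioner

### The arm

A 6-joint arm with a two-finger parallel gripper is mounted at the origin on the work surface. World frame = base frame: x ahead of the robot, y to its left, z up, the work surface at z = 0. Lengths are in mm, angles in rad, forces in N, time in s.
With the tool pointing down it reaches from about 300 to 775 mm from the base axis. Payload 14.6 kg.
Tool frame: the origin (TCP) lies on the centre line of the jaws, within the pads' length; the fingertips stand 19 mm ahead of it and the grasp point (between the pads) is the TCP (bot.tip_reach is the distance from the TCP to the fingertips, in mm); z points along the fingers, y is the line along which they close (so a half turn about z gives the same grasp; the last joint's range is limited). The gripper opens to 85 mm and grips with 20 to 120 N. Pads are 22 mm wide; open, the fingers measure 114 mm over their backs; the gripper's body (76 mm by 85 mm) begins 54 mm behind the grasp point. The pads swing forward as they close: fully open they stand 13 mm farther back than shut.
Start: joints at [-1.244, 0.3, 1.521, -0, 1.321, -0.067], TCP at [211.028, -507.895, 250.281] pointing down, gripper open.
Joint ranges: [-3.03, 3.03], [-0.79, 2.21], [0.23, 2.52], [-1.04, 4.18], [0, 3.07], [-2.55, 2.55]. Speed limits (rad/s): [2.22, 2.22, 2.57, 3.14, 3.14, 3.14].

### API

Orientations are given as a unit quaternion [w, x, y, z].
In Python, from rig import bot gives the robot as it stands. Calls block until the motion is done:
- bot.move_to(position, orientation): joint-space move of the TCP to a pose.
- bot.servo_line(position, attitude=None, speed=150, until_force=None): straight line of the TCP; attitude=None keeps the orientation; speed is the mean speed in mm/s. With until_force (N) it stops when the force on the tool has changed by that much, and returns True; else False.
- bot.move_joints(angles): joint-space move.
- bot.move_gripper(opening, grip_force=None): finger opening in mm; grip_force is the grip in N (None keeps the last); returns when the fingers have stopped.
- bot.dwell(seconds).
- bot.ik(position, orientation): joint angles nearest the present ones, or None.
- bot.read_state(): the state.
- bot.read_camera(name): name is "scene" or "top" or "wrist"; returns a dict with "image" (420x560x3 uint8, blue, green, red), "depth" (420x560 float32, mm along the optical axis (not along the pixel's ray), 0 where there is no reading), "fovy" (degrees; the focal length in pixels is half the picture's height over the tangent of half this angle, whatever the lens; pixels are square), "cx", "cy" (the principal point, pixels), "k1" (the pictures are not rectified: a ray, as slopes to the right and down, at radius r is drawn at 1 + k1 r^2 times it, then the intrinsics apply), "eye" and "attitude" of the camera in the world; the wrist camera has in their place "mount" (4x4, takes a point from camera to tool coordinates, whose origin is the TCP and whose axes are the flange's). Camera axes: x right, y down, z forward; pixel columns grow to the right and rows downward; lengths in mm; the calibration is good to about 2 mm. A picture is of the moment at which its call begins: read the wrist's pose just before it.
A pose or a line that the arm cannot do raises bot.MotionError and nothing moves.
- bot.finish_job(): hands the job in; it is judged then, once.
The state is a dict: "clock": time; "joint_positions": joint angles; "qvel": joint speeds; "effort": joint torques, N m; "ee_pos": TCP position; "tool_rot": TCP orientation; "ft_force": force on the tool from outside, world axes, zero at the start; "moment": the same for the moment, N m; "grip_width": finger opening in mm; "grip_force": force on a finger pad.
Only numpy, scipy, OpenCV 4.12 (cv2) and the standard library are available. Lean on these libraries where they do the work, as an engineer would, in place of code of your own. Each camera call takes 0.05 s, during which the arm holds its last target. There are 200 camera calls.

### The job

The belt is off the barrel polisher so its sprung tensioner can be checked: first press the cap on the spring pot fully home. Then swing the tensioner arm by its roller until it has pushed the brass tell-tale level with the index tab on the scale, no further, and ease the arm gently back to its rest stop so that the tell-tale is left standing at the tab. Leave everything else on the bench as it lies.

Things in the scene. Friction and masses are not known exactly. Their poses are not given: they have to be found in the camera images.
- deck: green deck plate of the barrel polisher, 260 x 340 x 20, immovable. Origin: centre of its underside; x runs from the spring pot to the scale, y left, z up. On it: round dark spring pot (diameter 68, top at 85) at (-80, 0); grey motor box (100 x 75, top at 65) centred at (-65, -118); aluminium pulley (diameter 90, top at 46) at (-55, 115); fan-shaped scale plate (top at 26)
- pivot (a point): the vertical axis of the spring pot, about which arm and tell-tale swing, 77 above the bench (at deck (-80, 0))
- cap_top (a point): centre of the top face of the aluminium cap on the spring pot (diameter 60, upper edge bevelled to 52). The cap slides straight down into the pot on the pivot axis; its top is 115 above the bench when fully out and 103 when fully home
- cap (a joint): how far the cap has been pressed down, in m: 0 fully out, 0.012 fully home against its stop; starts between 0 and 0.005. It slides stiffly (about 5 N) and stays where it is left
- roller (a point): centre of the grey roller (upright cylinder, diameter 44, 40 tall, from 57 to 97 above the bench) near the end of the steel arm, 130 from the pivot. It does not spin. It can be pushed from the side or gripped from above across its diameter; the arm below it is 26 wide, 45 to 57 above the bench
- tensioner (a joint): angle of the steel arm in rad: 0 at rest on its stop, grows counter-clockwise seen from above (to the deck's +y), end stop 0.75. At 0 the arm points 0.375 rad clockwise of the deck's +x. A spring always drives it back to 0: about 3 N sideways at the roller to start it, 10 N at 0.7. Lightly damped: it snaps back if let go
- blade_tip (a point): front of the arm's thin steel pointer blade (4 wide, 40 to 52 above the bench), on the arm's centre line 165 from the pivot. The blade pushes the tell-tale ahead of it when their centre lines are 4 apart
- telltale (a joint): angle of the tell-tale hand in rad, measured as for the arm (same zero line, same sense). Starts at 0.05 to 0.13. Only light friction holds it: it stays where it is pushed to and does not come back with the arm
- telltale_tip (a point): point on the centre line of the tell-tale, 165 from the pivot and 52 above the bench. The tell-tale is a flat brass hand on the same pivot that lies under the arm; at its end stands a brass flag, 26 long along the hand, 4 wide, from 31 to 53 above the bench
- index_tip (a point): where the tell-tale must come: on the index tab's centre line, 165 from the pivot, 52 above the bench. The tab is an immovable dark steel block (22 x 24 x 22) with a round screw head on the scale's outer rim; its tooth (4 wide) points at the pivot and ends 183 from it. It stands at 0.30 to 0.62 rad, measured as the arm's angle. Scale lines are 0.06 rad (10) apart
- spare_roller: spare grey roller, diameter 52, 30 tall, standing on the deck's far left corner; origin at its underside. Leave alone
- solder_block: flat white ceramic soldering block 100 x 140 x 14, beside the deck; origin at its underside. Leave alone
- bowl: small white ceramic bowl, diameter 72, 35 tall; origin at its underside. Leave alone
- jar: clear jar with brass lid, diameter 64, 90 tall; origin at its underside. Leave alone
- tray: open blue tray 90 x 150 x 40; origin at its underside. Leave alone
- hammer: bench hammer lying down, about 250 long; origin about its middle, underside. Leave alone
- screwdriver: screwdriver lying down, about 200 long; origin about its middle, underside. Leave alone

How it is judged (in metres and radians):
On the way, in this order (a step that is already met when the one before it is completed fails the run):
1. the cap is pressed fully home (value of joint cap above 0.0103 m), for 0.2 s.
2. the arm has pushed the tell-tale level with the index tab (horizontal distance between telltale_tip and index_tip below 0.006 m and horizontal distance between blade_tip and telltale_tip below 0.009 m), for 0.2 s.
At the end, for the whole second after the job is handed in: The cap is fully home (within 1.7 mm of its stop), the tell-tale's centre line stands within 6 mm of the index tab's, measured 165 mm from the pivot, and the arm is back at rest on its stop (below 0.03 rad) and still (value of joint cap above 0.0103 m and horizontal distance between telltale_tip and index_tip below 0.006 m and value of joint tensioner below 0.03 rad and not (velocity of joint tensioner above 0.05 rad/s) and not (velocity of joint tensioner below -0.05 rad/s)); the robot touches nothing.
It fails at once if the arm snaps back (returns faster than 2 rad/s) (velocity of joint tensioner below -2 rad/s).
It fails at once if one of the bystanders (spare roller, soldering block, bowl, jar, tray, hammer, screwdriver) is moved by more than 30 mm (distance of any of spare_roller, solder_block, bowl, jar, tray, hammer, screwdriver from where it was at the start of the episode above 0.03 m).
It also fails if it takes over 54 s, if anything falls off the work surface, if the arm or the gripper's body presses on something with over 40 N, if the wrist force passes 120 N, or if a joint passes its speed limit or range.

## Working session

There is one attempt and no reset: what is moved stays moved. The work goes in short steps, each a Python script; the robot and the scene stay as the last script left them, time stands still between calls to the robot, and variables do not carry over. Pictures are saved under pics/ and viewed, at most 10 in all, crops included, and the job is handed in when it is done.

```bash
mkdir -p pics; ls; cat > h.py <<'E'
import numpy as np, cv2
from rig import bot
from scipy.spatial.transform import Rotation as R
def rot(q): return R.from_quat([q[1],q[2],q[3],q[0]]).as_matrix()
def cam(name):
    s=bot.read_state(); c=bot.read_camera(name)
    if 'mount' in c:
        T=np.eye(4); T[:3,:3]=rot(s['tool_rot']); T[:3,3]=s['ee_pos']; T=T@np.array(c['mount'])
        c['Rm'],c['e']=T[:3,:3],T[:3,3]
    else: c['Rm'],c['e']=rot(c['attitude']),np.array(c['eye'])
    c['f']=210/np.tan(np.radians(c['fovy'])/2); return c
def rays(c,uv):
    uv=np.atleast_2d(np.array(uv,float)); K=np.array([[c['f'],0,c['cx']],[0,c['f'],c['cy']],[0,0,1]])
    p=cv2.undistortPoints(uv[:,None],K,np.array([c['k1'],0,0,0,0.]))[:,0]
    return np.c_[p,np.ones(len(p))]
def onplane(c,uv,z):
    d=rays(c,uv)@c['Rm'].T; return c['e']+d*((z-c['e'][2])/d[:,2])[:,None]
def proj(c,P):
    p=(np.atleast_2d(P)-c['e'])@c['Rm']; s=p[:,:2]/p[:,2:]; r2=(s**2).sum(1,keepdims=True)
    return s*(1+c['k1']*r2)*c['f']+[c['cx'],c['cy']]
def cloud(c):
    v,u=np.mgrid[:420,:560]; d=rays(c,np.c_[u.ravel(),v.ravel()])*c['depth'].reshape(-1,1)
    P=d@c['Rm'].T+c['e']; P[c['depth'].ravel()==0]=np.nan; return P.reshape(420,560,3)
E
python3 - <<'E'
from h import *
for n in('top','scene'):
    c=cam(n); cv2.imwrite(f'pics/{n}0.png',c['image']); print(n,c['e'],c['Rm'].round(3).tolist(),c['fovy'],c['k1'],c['cx'],c['cy'])
E
```

```text
pics
top [ 413.94921843   22.35660381 1481.40940666] [[-0.029, -0.992, 0.119], [-0.999, 0.03, 0.01], [-0.014, -0.119, -0.993]] 42.02116469030314 -0.146947945489959 276.11115491367747 209.15845901863275
scene [ 954.36617224 -585.6322863   703.76757995] [[0.842, 0.339, -0.42], [0.54, -0.559, 0.63], [-0.021, -0.757, -0.653]] 55.66091085237257 0.002157230607857972 277.19550222619097 213.58218197989956
```

View pics/top0.png

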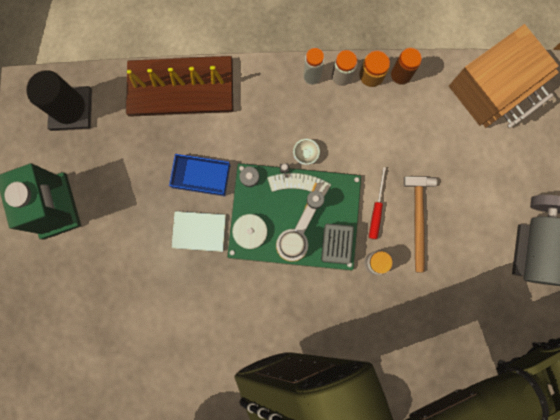

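View pics/scene0.png

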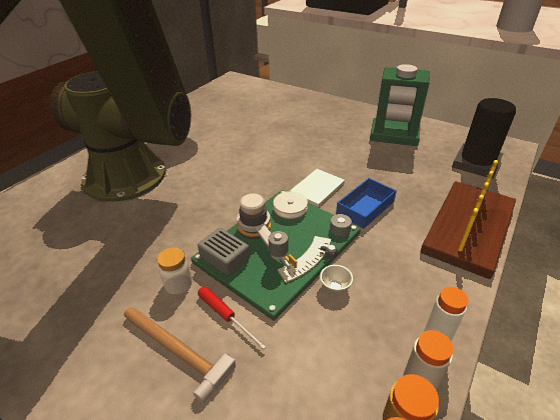

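The top view shows the pot and cap at about (292,244), the roller at (316,198), the index tab near (285,168) and the spare roller at (250,176). I'll get a coarse deck pose from the green mask, then look from above with the wrist camera.

```bash
python3 - <<'E'
from h import *
c=cam('top'); P=cloud(c)
hsv=cv2.cvtColor(c['image'],cv2.COLOR_BGR2HSV)
m=cv2.inRange(hsv,(60,90,20),(90,255,160)); m[:, :215]=0; m[:,375:]=0; m[:155]=0;m[275:]=0
u=np.argwhere(m>0)[:,::-1].astype(float); W=onplane(c,u,20)[:,:2].astype(np.float32)
r=cv2.minAreaRect(W); print(r, cv2.boxPoints(r).round(0).tolist())
print('cap',onplane(c,[292,240],113),'roller',onplane(c,[316,198],97),'idx',onplane(c,[285,168],45))
ctr=np.array(onplane(c,[300,215],80)[0])
s=bot.read_state(); print(s['tool_rot'],s['ee_pos'])
w=bot.read_camera('wrist'); print(np.array(w['mount']).round(3).tolist(),w['fovy'],w['k1'])
E
```

```text
((570.4532470703125, -11.745361328125), (335.03216552734375, 254.4902801513672), 82.51300048828125) [[422.0, -161.0], [675.0, -194.0], [718.0, 138.0], [466.0, 171.0]]
cap [[499.61330515  -1.32070718 113.        ]] roller [[606.12995028 -66.368631    97.        ]] idx [[696.76400298   9.98732948  45.        ]]
[-4.11689615e-04  9.80677253e-01  1.95632188e-01 -5.07639868e-05] [ 210.9925307  -507.76573503  249.88599543]
[[0.001, -0.965, -0.263, 64.694], [1.0, 0.001, 0.001, -0.013], [-0.0, -0.263, 0.965, -124.103], [0.0, 0.0, 0.0, 1.0]] 60.83039342133278 -0.05445834194871004
```

```bash
python3 - <<'E'
from h import *
bot.move_gripper(0)
bot.move_to([560,-10,270],[0,1,0,0]); 
s=bot.read_state(); print(s['clock'],s['ee_pos'],s['joint_positions'],s['grip_width'],s['ft_force'])
c=cam('wrist'); cv2.imwrite('pics/w1.png',c['image']); 
import pickle; pickle.dump(c,open('w1.pkl','wb'))
E
```

```text
3.1417 [559.97994951 -10.68490011 269.94469101] [-8.44394980e-02  3.08146749e-01  1.46424151e+00 -8.39618179e-05
  1.36929010e+00  1.48710116e+00] 0.25663569633063565 [-0.07425896  0.23771476 -0.77957945]
```

View pics/w1.png

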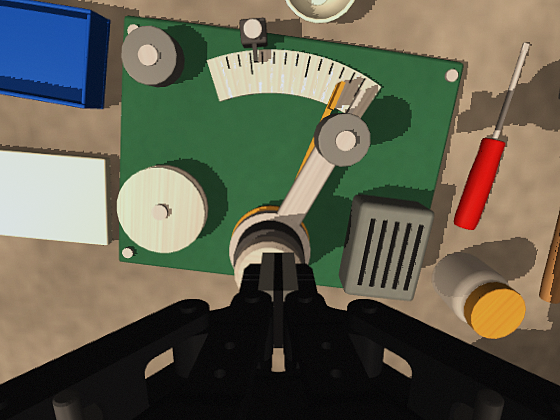

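The wrist view shows the roller top at (343,139), the brass flag near (338,98), and the index screw head at (253,28) with its tooth pointing down to about (259,60). The deck corners are at (124,16), (467,62) and (120,262).

```bash
python3 - <<'E'
from h import *
import pickle
c=pickle.load(open('w1.pkl','rb'))
q=onplane(c,[[124,16],[467,62],[120,262]],20)[:,:2]; print('corners',q.round(1).tolist())
y=(q[0]-q[1]); x=q[0]-q[2]; print(np.linalg.norm(y),np.linalg.norm(x))
# yaw from long edge
yaw=np.arctan2(-y[0],y[1]); yaw2=np.arctan2(x[1],x[0]); print('yaw',yaw,yaw2)
ctr=(q[1]+q[2])/2; Rm=lambda a:np.array([[np.cos(a),-np.sin(a)],[np.sin(a),np.cos(a)]])
piv=ctr+Rm(yaw)@[-80,0]; print('ctr',ctr,'piv deck',piv)
P=cloud(c); H=P[...,2]
def blob(P,m,n):
    k,l,st,ce=cv2.connectedComponentsWithStats(m.astype(np.uint8))
    for i in range(1,k):
        if st[i,4]>n:
            w=P[l==i]; cc,r=cv2.minEnclosingCircle(w[:,:2].astype(np.float32)); print('   ',ce[i].round(),st[i,4],'circ',np.round(cc,1),round(r,1),'medz',np.median(w[:,2]).round(1))
roi=np.zeros(H.shape,bool); roi[60:230,220:430]=1
print('roller');blob(P,(abs(H-97)<5)&roi,100)
roi[:]=0;roi[5:60,225:285]=1
print('tab',np.nanmax(H[roi]));
for z in(34,40,45,50):
    print(z,np.argwhere(roi&(abs(H-z)<2.5))[:,::-1].mean(0), (roi&(abs(H-z)<2.5)).sum())
t=cam('top');PT=cloud(t);HT=PT[...,2]
roi=np.zeros(H.shape,bool);roi[215:270,265:320]=1
print('cap');blob(PT,roi&(HT>104)&(HT<122),30); print(np.sort(HT[roi&(HT>104)])[::30].round())
for uv,z in(([253,28],55),([343,139],97)):
    p=onplane(c,[uv],z)[0,:2]; d=p-piv; print(uv,p.round(1),np.linalg.norm(d),'ang',np.arctan2(d[1],d[0])-yaw+.375)
cv2.imwrite('pics/w1c.png',cv2.resize(c['image'][5:165,225:395],None,fx=3.5,fy=3.5,interpolation=cv2.INTER_CUBIC))
E
```

```text
corners [[718.3, 137.2], [677.0, -200.1], [462.5, 168.4]]
339.87032191315865 257.6301909789608
yaw -0.12165839675112548 -0.1214462633557775
ctr [569.79052689 -15.85651785] piv deck [490.38182766  -6.14783685]
roller
    [343. 139.] 1960 circ [604.4 -65.9] 22.1 medz 97.5
tab 52.56266899225568
34 [255.38888889  44.44444444] 18
40 [253.48136646  36.81055901] 322
45 [253.06617647  33.92647059] 136
50 [252.5034965   28.66433566] 286
cap
[385. 407. 424. 436. 499. 541. 543. 545. 545. 546. 546. 547. 547. 548.
 548. 548. 549. 549. 550. 550. 551. 551. 552. 553. 554. 554. 555. 556.
 557. 558. 558. 559. 560. 561. 561. 562. 563. 563. 564. 564. 565. 565.
 566. 566. 567. 568. 568. 569. 569. 570. 570. 570. 571. 571. 572. 572.
 572. 573. 573. 574. 574. 574. 574. 575. 575. 575. 576. 576. 576. 577.
 577. 577. 578. 578. 579. 579. 580. 581. 581. 583.]
[253, 28] [698.2  10.2] 208.4498207796973 ang 0.5751388730477438
[343, 139] [605.1 -64.9] 128.88847404009422 ang 0.02314905712852594
```

View pics/w1c.png

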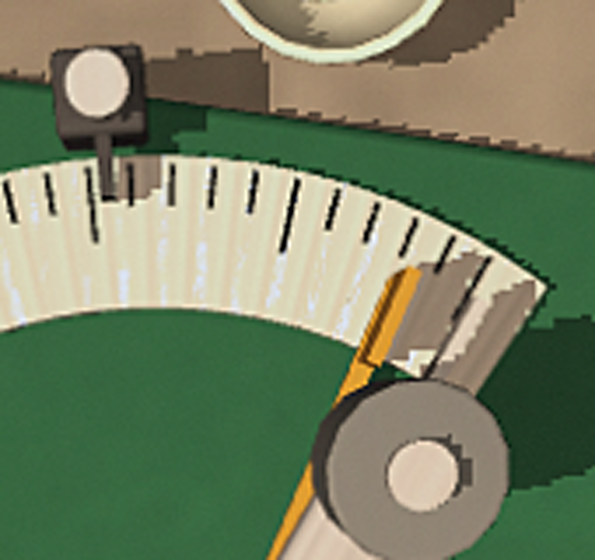

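```bash
python3 - <<'E'
from h import *
print(bot.tip_reach)
x,y=490.3,-4.9
bot.servo_line([x,y,150],speed=150)
bot.dwell(.2)
for z,f,v in((118,5,30),(112,18,15)):
    pass
hit=bot.servo_line([x,y,116],speed=15,until_force=18)
s=bot.read_state(); print(hit,s['ee_pos'],s['ft_force'],s['clock'])
bot.dwell(.4); s=bot.read_state(); print(s['ee_pos'],s['ft_force'],s['clock'])
E
```

```text
19.0
True [490.38100113  -4.90710382 121.99180981] [-3.03294751  0.69280762  8.40478006] 6.2083
[490.37255324  -4.9240859  121.97935077] [-4.00993673 -0.08592582  7.81157396] 6.6083
```

The fingertips stopped at z = 103, so the cap is home. Next I'll go above the roller, open and descend, checking the cap height from depth on the way.

```bash
cat >> h.py <<'E'
PIV=np.array([490.2,-4.5]); YAW=-.1217
def ang(t): return YAW-.375+t
def q(a): return [0,float(np.cos(a/2)),float(np.sin(a/2)),0]
def rp(t,z,r=130): return [*(PIV+r*np.array([np.cos(ang(t)),np.sin(ang(t))])),z]
E
python3 - <<'E'
from h import *
a=ang(0); print(rot(q(a)).round(3).tolist())
bot.servo_line([490.3,-4.9,175],speed=150)
bot.move_gripper(70)
p=rp(0,165); bot.move_to(p,q(a))
print(bot.read_state()['joint_positions'])
c=cam('wrist');P=cloud(c)
w=P[(np.linalg.norm(P[...,:2]-PIV,axis=-1)<22)&(P[...,2]>90)&(P[...,2]<130)]; print('cap z',len(w),np.median(w[:,2]) if len(w) else 0)
m=(abs(P[...,2]-97)<4)&(np.linalg.norm(P[...,:2]-p[:2],axis=-1)<40); m=cv2.morphologyEx(m.astype(np.uint8),cv2.MORPH_OPEN,np.ones((3,3)))
w=P[m>0]; print(len(w),cv2.minEnclosingCircle(w[:,:2].astype(np.float32)) if len(w) else 0,p)
cv2.imwrite('pics/w2.png',c['image']); print(bot.read_state()['clock'])
t=cam('scene');P=cloud(t);u=proj(t,[*PIV,103])[0].astype(int);print(u,np.round(P[u[1]-4:u[1]+5:2,u[0]-4:u[0]+5:4,2]).tolist())
E
```

```text
[[0.879, -0.477, 0.0], [-0.477, -0.879, -0.0], [0.0, 0.0, -1.0]]
[-1.69891596e-01  5.06140165e-01  1.43980800e+00  9.46296376e-05
  1.19677483e+00  1.89680089e+00]
cap z 0 0
3757 ((604.7671508789062, -65.84400177001953), 21.990459442138672) [np.float64(604.4907850322596), np.float64(-66.44849842175202), 165]
8.4167
[250 202] [[239.0, 236.0, 101.0], [233.0, 233.0, 209.0], [225.0, 227.0, 207.0], [210.0, 222.0, 204.0], [207.0, 218.0, 205.0]]
```

View pics/w2.png

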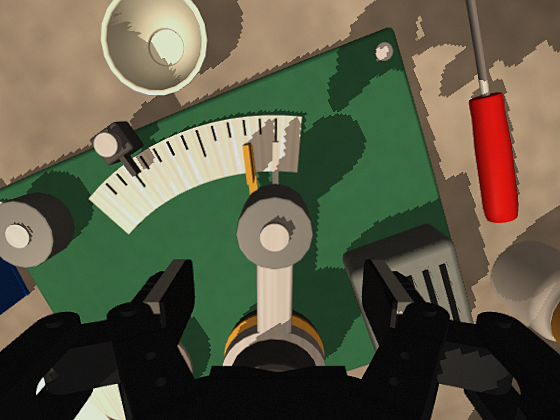

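The wrist view shows the roller centred between the jaws at about (273,227), the flag at (250,165) and the tooth at (137,168). The fingers are clear of the motor box, so I'll descend and grip.

```bash
python3 - <<'E'
from h import *
bot.move_gripper(62)
p=[604.7,-66.0,84]
h=bot.servo_line(p,speed=80,until_force=10); s=bot.read_state(); print(h,s['ee_pos'],s['ft_force'])
if not h:
    bot.move_gripper(40,30); s=bot.read_state(); print(s['grip_width'],s['grip_force'],s['ft_force'])
    for t in np.arange(.06,.481,.06): bot.servo_line(rp(t,84),q(ang(t)),speed=60)
    bot.dwell(.2)
s=bot.read_state(); print(s['clock'],s['ee_pos'],s['ft_force'],s['grip_width'],rp(.48,84))
import pickle; c=cam('wrist'); pickle.dump(c,open('w3.pkl','wb')); cv2.imwrite('pics/w3.png',c['image'])
E
```

```text
False [604.98571992 -66.04792509  84.58731266] [ 0.4177036  -0.17947252  0.42877206]
43.256198264681316 30.423952639102936 [1.70051428 4.89179843 2.98446334]
12.6333 [621.4027084   -7.98024108  84.96826471] [ 9.86830101 -5.34861574  2.24728582] 43.298339552301194 [np.float64(620.1818725713024), np.float64(-6.6708990897088265), 84]
```

View pics/w3.png

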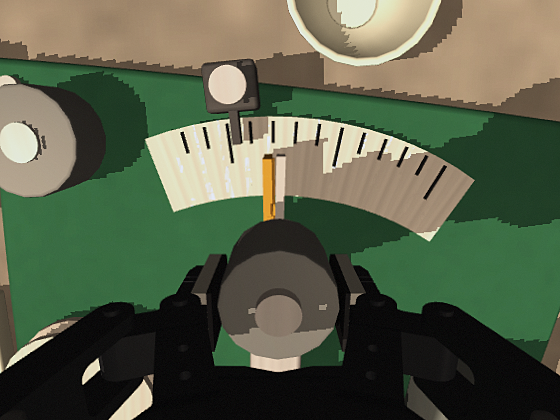

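The flag's top runs at column 268 (rows 155–215) with the blade beside it, and the tooth tip is at (236,142). I'll work out the remaining angle about the pivot.

```bash
cat > meas.py <<'E'
from h import *
def meas(c):
    P=cloud(c); hsv=cv2.cvtColor(c['image'],cv2.COLOR_BGR2HSV)
    m=cv2.inRange(hsv,(8,130,60),(28,255,255))>0
    r=np.linalg.norm(P[...,:2]-PIV,axis=-1); th=np.arctan2(P[...,1]-PIV[1],P[...,0]-PIV[0])-ang(0)
    f=m&(abs(P[...,2]-53)<3)&(r>150)&(r<182)
    print('flag',f.sum(),np.median(th[f]),'z',np.median(P[f][:,2]),'r',r[f].min(),r[f].max())
    dark=(c['image'].max(-1)<110)
    t=dark&(P[...,2]>31)&(P[...,2]<60)&(th>.4)&(th<.8)&(r>180)&(r<192)
    print('tooth',t.sum(),np.median(th[t]),'z',np.median(P[t][:,2]) if t.any() else 0,np.percentile(th[t],[5,95]), np.argwhere(t)[:,::-1].mean(0))
    sc=(P[...,2]>49)&(P[...,2]<60)&(th>.4)&(th<.8)&(r>193)&(r<222)
    print('screw',sc.sum(),np.mean(th[sc]),np.mean(r[sc]))
    ro=(abs(P[...,2]-97)<3)&(r>105)&(r<155)&(th>.3)&(th<.8)
    print('roller',ro.sum(),cv2.minEnclosingCircle(P[ro][:,:2].astype(np.float32)))
if __name__=='__main__':
    import pickle; meas(pickle.load(open('w3.pkl','rb')))
E
python3 meas.py
```

```text
flag 515 0.49578267769574325 z 53.46712209913372 r 151.64967460178113 177.27872153088373
tooth 174 0.569842691834725 z 41.22465977576108 [0.56316667 0.58054889] [236.23563218 134.1954023 ]
screw 1156 0.5712880493082534 209.57540290392836
roller 9508 ((626.1603393554688, -3.151982545852661), 29.746307373046875)
```

```bash
python3 - <<'E'
from meas import *
for t in(.515,.548): bot.servo_line(rp(t,84),q(ang(t)),speed=25)
bot.dwell(.3); c=cam('wrist'); meas(c); cv2.imwrite('pics/w4.png',c['image'])
s=bot.read_state(); print(s['clock'],s['ft_force'],s['grip_width'])
E
```

```text
flag 530 0.5592871116720637 z 53.453410914703326 r 151.88264856063438 177.4263095109219
tooth 154 0.5717288584249143 z 41.482263741267474 [0.56322531 0.58092307] [263.16233766 133.        ]
screw 1120 0.5722890218344111 209.54942321373596
roller 9727 ((626.7825927734375, 1.7738714218139648), 33.79985809326172)
13.6917 [10.8140476  -5.37368686  2.02710432] 43.1938948228707
```

View pics/w4.png

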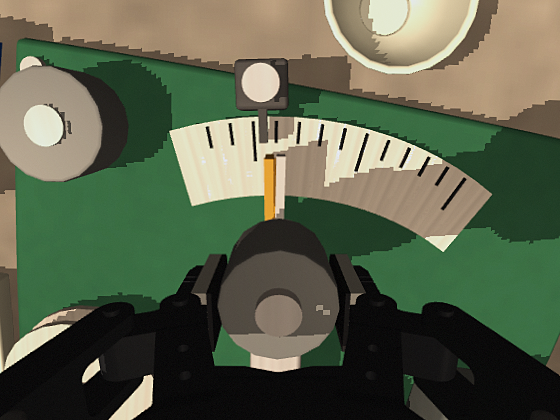

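The flag at column 269 now stands about 2 mm short of the tooth at column 263. I'll close that gap, dwell, and ease the arm back to its stop.

```bash
python3 - <<'E'
from meas import *
bot.servo_line(rp(.559,84),q(ang(.559)),speed=15)
bot.dwell(.5); meas(cam('wrist'))
for t in np.linspace(.50,.0,9): bot.servo_line(rp(t,84),q(ang(t)),speed=40)
bot.servo_line([604.9,-66.1,84],q(ang(0)),speed=15)
bot.dwell(.3); s=bot.read_state(); print(s['clock'],s['ft_force'],s['ee_pos'])
bot.move_gripper(62); bot.dwell(.2)
bot.servo_line([604.9,-66.1,170],speed=80)
p=[560,-10,270]; bot.move_to(p,[0,1,0,0]); bot.dwell(.3)
c=cam('wrist'); meas(c); P=cloud(c); r=np.linalg.norm(P[...,:2]-[605,-66],axis=-1)
w=P[(abs(P[...,2]-97)<5)&(r<40)]; print('roller',cv2.minEnclosingCircle(w[:,:2].astype(np.float32)))
w=P[(np.linalg.norm(P[...,:2]-PIV,axis=-1)<26)&(P[...,2]>90)&(P[...,2]<125)]; print('cap',len(w),np.median(w[:,2]) if len(w) else 0)
cv2.imwrite('pics/w5.png',c['image']); print(bot.read_state()['clock'])
E
```

```text
flag 512 0.5687134433030795 z 53.454889887180585 r 151.7329770017823 177.4306132797735
tooth 147 0.5726899458642044 z 41.51781818338836 [0.5633873  0.58070033] [267.4829932  132.73469388]
screw 1127 0.5722923966739625 209.50965657172307
roller 9746 ((626.843505859375, 2.5151538848876953), 34.670387268066406)
18.1833 [0.36862746 8.92592644 8.39160791] [605.09438635 -65.30539242  84.84714064]
flag 117 0.5674042261241404 z 53.409339550840286 r 151.49019025713017 176.68260104220005
tooth 48 0.569549887912336 z 41.21882097444325 [0.56018177 0.57895455] [255.6875      56.16666667]
screw 270 0.5712607167204518 209.13818867329522
roller 0 ((0.0, 0.0), 0.0)
roller ((604.226318359375, -65.72793579101562), 22.094993591308594)
cap 2486 103.4105137516047
20.8417
```

View pics/w5.png

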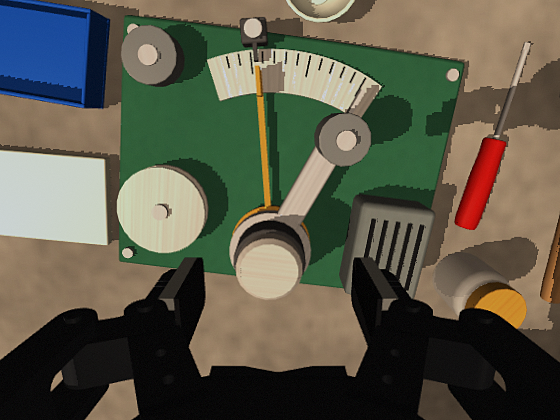

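The cap top measures 103.4, the tell-tale at (259,65) lines up with the tooth, and the roller is back at (343,139). Nothing else has moved.

```bash
python3 -c "
from rig import bot
print(bot.finish_job())"
```

```text
the job is handed in; nothing more can be done
None
```

The job is handed in: at my last look the cap was fully home, the tell-tale stood within about 0.5 mm of the index tab, the arm was back on its rest stop, and nothing else in the wrist camera's view had moved; no verdict came back.

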